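# Pack the gearmotor in its case

## Robot

A 6-joint arm with a two-finger parallel gripper is mounted at the origin on the work surface. World frame = base frame: x ahead of the robot, y to its left, z up, the work surface at z = 0. Lengths are in mm, angles in degrees, forces in N, time in s.
With the tool pointing down it reaches from about 350 to 850 mm from the base axis. Payload 8.1 kg.
Tool frame: the origin (TCP) lies where the fingers leave the gripper's body, on its centre line; the fingertips stand 73 mm ahead of it and the grasp point (between the pads) lies 54 mm ahead of it; z points along the fingers, y is the line along which they close (so a half turn about z gives the same grasp; the last joint's range is limited). The gripper opens to 85 mm and grips with 20 to 120 N. Pads are 22 mm wide; open, the fingers measure 114 mm over their backs; the gripper's body (76 mm by 85 mm) begins 54 mm behind the grasp point. The pads swing forward as they close: fully open they stand 13 mm farther back than shut.
Start: joints at [65.753, 7.471, 85.268, -0, 87.261, -4.893], TCP at [198.826, 566.104, 303.892] pointing down, gripper open.
Joint ranges: [-169.43, 169.43], [-51.17, 129.36], [1.28, 143.12], [-76.62, 256.62], [0, 156.53], [-152.29, 152.29]. Speed limits (degrees/s): [136.94, 136.94, 159.86, 180, 180, 180].

## Interface

Orientations are given as [roll, pitch, yaw] about the fixed x, y, z axes, in that order (R = Rz(yaw) Ry(pitch) Rx(roll)).
In Python, from bench import sense, optics, r gives the robot as it stands.
- The arm moves only by the tool servo_tool, never from a script. Its argument "plan" is a list that holds one entry, the list of rows, each a list of 5 numbers: the shift along the world's x, y, z in m, then the turn about the world's z in degrees, then the finger opening in m, from 0 to 0.0854. A call has 1 to 10 rows; each row shifts and turns the commanded pose from where the row before left it; what a row does not reach is not made up. A row lasts 1/10 s, in which the tool goes at most 50 mm and 8.59 degrees, less where a joint would pass 70% of its speed; a pose out of reach is approached as far as the arm can. A call is refused whole if a number of a shift passes 0.05 or a number of a turn 8.59, either way. A call with a gripper value outside its range is refused whole. The fingers move at their own pace and stop on an object; "force" is the grip in N (left out, the last holds). Time passes only in rows, so rows that do not move let the fingers close. It gives the time, the measured TCP pose, the force, the opening and the grip force at its end, in the units of the state.
- sense(): the state, without advancing time (a new reading comes with each control period).
- optics.snapshot(name): name is "side" or "top" or "wrist"; returns a dict with "frame" (480x640x3 uint8, blue, green, red), "fx", "fy", "cx", "cy" (pixels), "cam_to_world" (4x4, takes a point from camera to world coordinates). Camera axes: x right, y down, z forward; pixel columns grow to the right and rows downward; lengths in mm; the calibration is good to about 2 mm. A picture is of the moment at which its call begins. There is no depth.
- r.hand_in(): hands the job in; it is judged then, once.
The state is a dict: "time": time; "joint_pos": joint angles; "qd": joint speeds; "joint_efforts": joint torques, N m; "tool_pos": TCP position; "tcp_rot": TCP orientation; "ft_force": force on the tool from outside, world axes, zero at the start; "wrist_torque": the same for the moment, N m; "finger_gap": finger opening in mm; "grip_force": force on a finger pad.
Only numpy, scipy, OpenCV 4.12 (cv2) and the standard library are available. Lean on these libraries where they do the work, as an engineer would, in place of code of your own. Each camera call takes 0.05 s, during which the arm holds its last target. There are 200 camera calls.

## Task

Open the hinged case on the robotics-club table, set the gearmotor (the long motor with the white gearbox, not the short bare motor) down on the case's floor without dropping it, lying flat with its shaft stub up as it lies now, and let go of it. Then close the lid fully. Leave the bare motor where it is.

Things in the scene. Friction and masses are not known exactly. Their poses are not given: they have to be found in the camera images.
- gearmotor: The thing to pack: a motor lying flat, 70 mm long (its x), 22 wide (y), 19 tall, 20 to 45 g. White plastic gearbox 44 mm long at its -x end, joined to a dark steel motor can 20 mm wide at its +x end. A white shaft stub, 5 mm thick, rises 9 mm above the gearbox top, 24 mm from the origin towards -x. Origin: centre of its underside; z up.
- bare_motor: Bystander that must stay where it is: a short bare dark steel motor lying flat, 25 mm long (its x), 20 mm wide, 15 mm tall, with a small white end cap and a thin shaft, no gearbox. Origin: centre of its underside.
- case: Grey plastic clamshell case, base fixed to the table: 120 mm (its x) by 160 mm (its y), 50 mm high, walls and floor 4 mm, empty inside. Origin: centre of its underside; z up; front (-x) roughly to the robot. The 12 mm thick lid is hinged along the far top edge: axis parallel to the case's y through x = +60, z = 50 mm.
- lid (a joint): Lid angle in rad: 0 shut, grows as the front of the lid is lifted up and back over the hinge, 1.57 upright, stop at 1.9. A stiff friction hinge: the lid stays wherever it is left and takes 0.5 to 3 N at its bar to move. Starts shut or ajar (up to 0.3).
- lid_bar (a point): Middle of the steel pull bar on the lid's front edge: round, 10 mm thick, parallel to the case's y, 80 mm free between its two arms. Lid shut: at x = -102, y = 0, z = 56 mm in the case's frame (162 mm in front of the hinge axis, 6 mm above it). 37 mm gap between bar and case front: open the gripper to only about 40 mm there.
Mind the look-alikes: they are no part of the job. Of the things shaped like the case, the grey one is meant. There is more than one size of the gearmotor; the one meant has the size given above.

How it is judged (in metres and radians):
On the way, in this order (a step that is already met when the one before it is completed fails the run):
1. the lid is opened (more than 0.9 rad) (value of joint lid above 0.9 rad), for 0.2 s.
2. the gearmotor, still held by the fingers, is lowered into the open case to within about 20 mm of its floor (x of gearmotor in the frame of case between -0.05 and 0.05 m and y of gearmotor in the frame of case between -0.07 and 0.07 m and z of gearmotor in the frame of case below 0.025 m and contact force between gearmotor and the fingers above 0.3 N and value of joint lid above 0.7 rad), for 0.05 s.
At the end, for the whole second after the job is handed in: The gearmotor rests inside the case on its floor (its origin within 50 mm of the case's centre along the case's x and 70 mm along y, less than 14 mm above the table), flat with the shaft stub up within 0.2 rad, and the lid is shut (below 0.1 rad); nothing moves (x of gearmotor in the frame of case between -0.05 and 0.05 m and y of gearmotor in the frame of case between -0.07 and 0.07 m and z of gearmotor in the frame of case between -0.005 and 0.014 m and angle between gearmotor's own z axis and vertical below 0.2 rad and linear speed of gearmotor below 0.03 m/s and value of joint lid below 0.1 rad and velocity of joint lid below 0.1 rad/s); the robot touches nothing.
It fails at once if the bare motor is moved more than 30 mm (distance of bare_motor from where it was at the start of the episode above 0.03 m).
It also fails if it takes over 67 s, if anything falls off the work surface, if the arm or the gripper's body presses on something with over 40 N, if the wrist force passes 120 N, or if a joint passes its speed limit or range.

## Working session

There is one attempt and no reset: what is moved stays moved. The work goes in short steps, Python scripts to look and compute and a tool call to move; the robot and the scene stay as the last step left them, time stands still between calls to the robot, and variables do not carry over. Pictures are saved under pics/ and viewed, at most 10 in all, crops included, and the job is handed in when it is done.

Besides the shell and the picture viewer there is one more tool, called in YAML: its name, and indented under it one key for each argument. servo_tool: Moves the arm, as the interface text tells. Its arguments: {"type":"object","properties":{"plan":{"type":"array"},"force":{"type":"number"}},"required":["plan"]}

```bash
mkdir -p pics; cat > h.py <<'E'
import numpy as np, cv2
from bench import sense, optics, r
def snap(n):
    s=optics.snapshot(n); return s
def ray(s,u,v):
    T=np.array(s["cam_to_world"]); d=T[:3,:3]@np.array([(u-s["cx"])/s["fx"],(v-s["cy"])/s["fy"],1]); return T[:3,3],d
def onz(s,u,v,z):
    o,d=ray(s,u,v); return o+d*(z-o[2])/d[2]
def proj(s,p):
    T=np.linalg.inv(np.array(s["cam_to_world"])); q=T[:3,:3]@np.array(p)+T[:3,3]; return s["fx"]*q[0]/q[2]+s["cx"],s["fy"]*q[1]/q[2]+s["cy"]
E
python3 - <<'E'
from h import *
import pickle
d={n:snap(n) for n in("top","side")}
pickle.dump(d,open("d.pkl","wb"))
for n in d:
    cv2.imwrite(f"pics/{n}1.png",d[n]["frame"]); print(n,np.round(d[n]["cam_to_world"],2).tolist(),d[n]["fx"])
print(sense())
E
```

```text
top [[0.02, -0.98, 0.18, 257.71], [-1.0, -0.03, -0.03, -57.29], [0.03, -0.18, -0.98, 1231.97], [0.0, 0.0, 0.0, 1.0]] 603.6291984656615
side [[0.98, -0.1, 0.15, 306.96], [-0.18, -0.6, 0.78, -877.79], [0.01, -0.8, -0.61, 695.99], [0.0, 0.0, 0.0, 1.0]] 558.2478011755394
{'time': 0.1, 'joint_pos': array([ 6.57526709e+01,  7.51277114e+00,  8.53230663e+01,  1.35627686e-03,
        8.72636991e+01, -4.89350319e+00]), 'qd': array([-0.05486463,  0.01290438, -0.17763548, -0.01903168, -0.07915737,
       -0.03820799]), 'joint_efforts': array([ 1.81035881e-03, -5.70957220e+01, -5.01939762e+01, -1.09035047e-04,
        8.27248004e-03,  6.35754054e-05]), 'tool_pos': array([198.65916376, 565.75110313, 302.92824232]), 'tcp_rot': array([-1.79900942e+02, -9.84053274e-03,  1.60646100e+02]), 'ft_force': array([-0.54283993, -0.28256872,  0.06018393]), 'wrist_torque': array([-0.00205978,  0.01579281, -0.02553277]), 'grip_force': 0.0, 'finger_gap': 84.98829887514468}
```

View pics/top1.png

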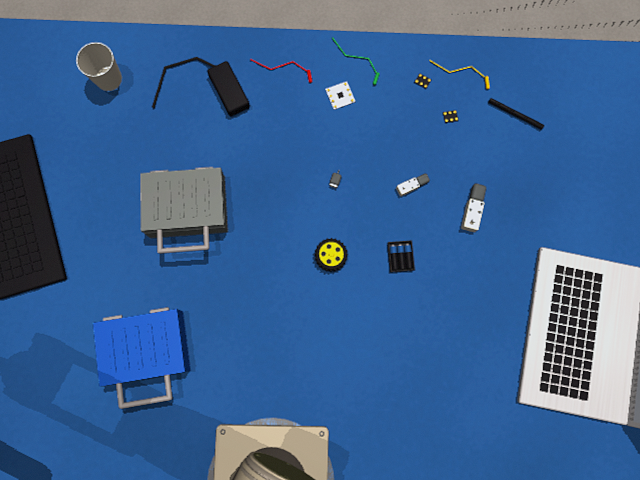

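View pics/side1.png

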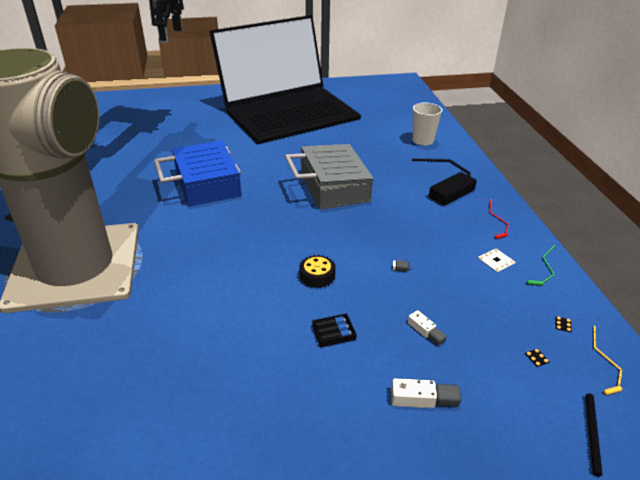

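```bash
python3 - <<'E'
from h import *
import pickle
d=pickle.load(open("d.pkl","rb"));t=d["top"];f=t["frame"];g=f.astype(int)
hsv=cv2.cvtColor(f,cv2.COLOR_BGR2HSV)
m=(hsv[...,1]<90).astype('uint8')  # non-blue
for name,(x0,y0,x1,y1) in dict(small=(385,165,440,205),big=(450,175,500,245),bare=(320,165,350,195)).items():
    mm=np.zeros_like(m);mm[y0:y1,x0:x1]=m[y0:y1,x0:x1]
    n,l,st,c=cv2.connectedComponentsWithStats(mm);k=1+np.argmax(st[1:,4])
    cs=cv2.findContours((l==k).astype('uint8'),0,2)[0][0]
    P=np.array([onz(t,u,v,12)[:2] for u,v in cs[:,0]],dtype=np.float32)
    w=np.argwhere((l==k)&(f.min(2)>150)).mean(0); print(name,st[k],cv2.minAreaRect(P),"white",onz(t,w[1],w[0],19)[:2])
# case lid grey quad & bar
mm=np.zeros_like(m);mm[150:275,125:240]=((hsv[...,1]<60)&(hsv[...,2]>80))[150:275,125:240]
cs=cv2.findContours(mm,0,2)[0];cs=max(cs,key=cv2.contourArea)
op=cv2.morphologyEx(mm,cv2.MORPH_OPEN,np.ones((15,15)));c2=max(cv2.findContours(op,0,2)[0],key=cv2.contourArea)
r2=cv2.minAreaRect(c2);print("lid px",r2,cv2.boundingRect(cs))
for p in cv2.boxPoints(r2):print(p,onz(t,*p,62))
big=lambda im,x,y,w,h,s:cv2.resize(im[y:y+h,x:x+w],None,fx=s,fy=s,interpolation=2)
a=big(f,125,155,130,115,3);b=big(f,380,160,130,90,3);s=d["side"]["frame"];c=big(s,275,130,110,90,3);e=big(s,380,300,100,115,3)
C=np.zeros((600,800,3),'uint8')
for im,x,y in((a,0,0),(b,400,0),(c,0,350-20),(e,400,280)):
    im=im[:600-y,:800-x];C[y:y+im.shape[0],x:x+im.shape[1]]=im
cv2.imwrite("pics/crops.png",C)
E
```

```text
small [396 174  33  22 369] ((603.7605590820312, -276.6672058105469), (24.7330379486084, 73.65859985351562), 28.507204055786133) white [ 597.94547964 -266.19349191]
big [461 184  25  48 776] ((557.2177124023438, -405.99493408203125), (37.65493392944336, 103.83230590820312), 76.39048767089844) white [ 540.76127018 -402.97961739]
bare [329 170  12  18 129] ((610.7486572265625, -114.32872009277344), (18.571565628051758, 37.77838134765625), 73.34767150878906) white [ 594.22904619 -110.44354493]
lid px ((180.7462921142578, 198.27867126464844), (58.47787094116211, 83.48798370361328), 86.09950256347656) (140, 167, 85, 86)
[137.11005 171.94705] [596.86184761 283.28085169  62.        ]
[220.40463 166.26788] [613.88891207 118.83887859  62.        ]
[224.38254 224.61029] [494.87066154 104.77865346  62.        ]
[141.08795 230.28946] [478.84561064 266.47027271  62.        ]
```

View pics/crops.png

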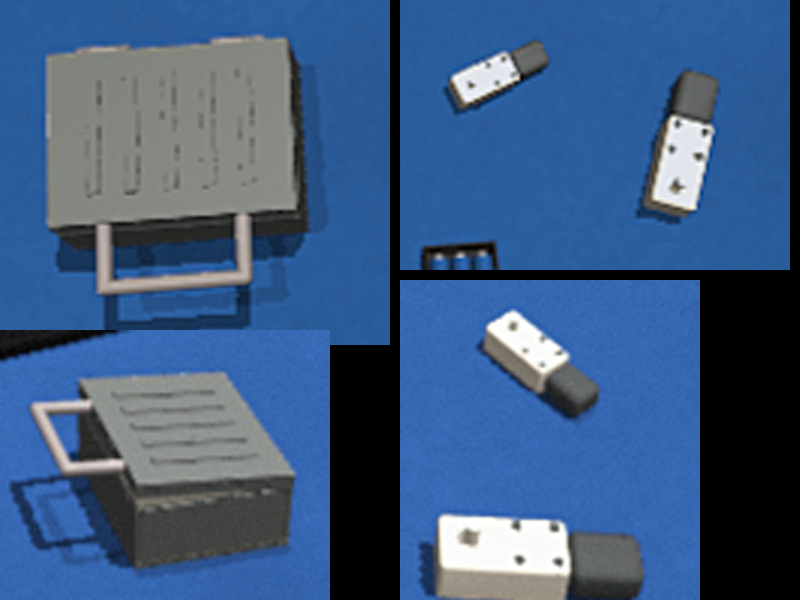

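The views show: the grey case (top 182,202; look-alike blue case 140,348). The gearmotor candidates are small (411,185), which measures 74x25 mm, and big (474,208), about 104 mm. The bare motor is at (335,180). I choose the small gearmotor and the grey case. The crops confirm both: grey lid slightly ajar, and the small one has a white box with a dark can.

```bash
python3 - <<'E'
from h import *
import pickle
d=pickle.load(open("d.pkl","rb"));t,s=d["top"],d["side"]
def tri(a,b):
    o1,d1=ray(t,*a);o2,d2=ray(s,*b);k=np.linalg.lstsq(np.c_[d1,-d2],o2-o1,rcond=None)[0]
    p,q=o1+d1*k[0],o2+d2*k[1];return np.round((p+q)/2,1),np.linalg.norm(p-q).round(1)
C=lambda x,y:(x/3+125,y/3+155); S=lambda x,y:(x/3+275,(y-330)/3+130)
print("bar L",tri(C(103,287),S(38,406)),"bar R",tri(C(243,279),S(67,468)))
print("front L",tri(C(48,228),S(80,380)),"front R",tri(C(298,213),S(130,485)))
print("back R",tri(C(290,40),S(293,475)),"back L",tri(C(48,55),S(223,374)))
E
```

```text
bar L (array([439.5, 225.5,  73.1]), np.float64(3.5)) bar R (array([447.8, 136.5,  71.4]), np.float64(4.2))
front L (array([477.4, 264. ,  71.3]), np.float64(3.4)) front R (array([489.5, 103.1,  74.1]), np.float64(0.2))
back R (array([610.4, 116. ,  62.1]), np.float64(1.5)) back L (array([595.2, 275.8,  60.4]), np.float64(1.0))
```

servo_tool:
  plan:
    - [[0.0245,-0.0385,0,-6.5,0.04],[0.0245,-0.0385,0,-6.5,0.04],[0.0245,-0.0385,0,-6.5,0.04],[0.0245,-0.0385,0,-6.5,0.04],[0.0245,-0.0385,0,-6.5,0.04],[0.0245,-0.0385,0,-6.5,0.04],[0.0245,-0.0385,-0.025,-6.5,0.04],[0.0245,-0.0385,-0.025,-6.5,0.04],[0.0245,-0.0385,-0.025,-6.5,0.04],[0.0245,-0.0385,-0.025,-6.5,0.04]]
  force: 40

```text
time: 1.1
tool_pos: [440.4, 185.4, 206.8]
tcp_rot: [180.0, -0.0, 95.4]
ft_force: [1.9, -0.1, 0.7]
finger_gap: 40.0
grip_force: 0.0
```

```bash
python3 - <<'E'
from h import *
s=snap("wrist");q=sense();print(q["tool_pos"],q["tcp_rot"],q["finger_gap"],q["time"])
for z in(72,):
  for p in((440,225,z),(447,137,z),(443.5,181,z)):print(proj(s,p))
cv2.imwrite("pics/w1.png",s["frame"])
import pickle;pickle.dump(s,open("w.pkl","wb"))
E
```

```text
[441.33659695 179.92648819 202.39492939] [-179.77963402    0.26351989   94.81134335] 39.91226999760411 1.15
(np.float64(334.1464975994877), np.float64(199.10056374840266))
(np.float64(331.3400947889081), np.float64(335.1548990049218))
(np.float64(332.658304337023), np.float64(271.24813440168896))
```

View pics/w1.png

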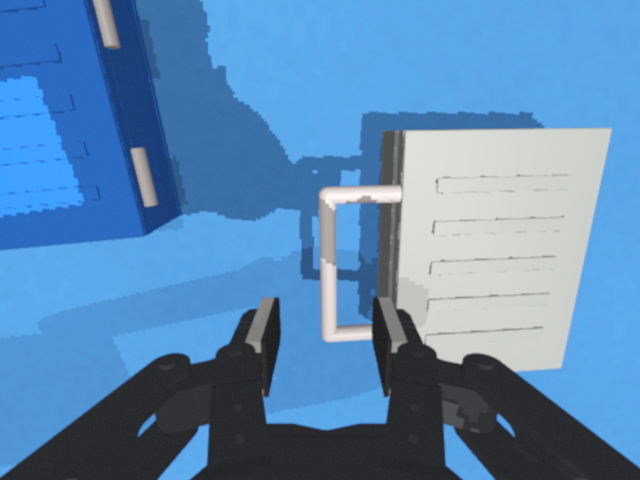

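The wrist view shows the bar upright at u≈329, v 190–333, centred between the open fingers; the tool is about 2 mm off. I'll descend and grip.

servo_tool:
  plan:
    - [[0,0,-0.025,0,0.04],[0,0,-0.025,0,0.04],[0,0,-0.026,0,0.04],[0,0,0,0,0.04],[0,0,0,0,0.0],[0,0,0,0,0.0],[0,0,0,0,0.0],[0,0,0,0,0.0]]
  force: 25

```text
time: 1.95
tool_pos: [441.1, 187.5, 133.4]
tcp_rot: [179.8, -0.0, 95.7]
ft_force: [2.9, 0.0, 0.1]
finger_gap: 8.6
grip_force: 26.3
```

```bash
python3 - <<'E'
from h import *
q=sense();print(q["tool_pos"],q["finger_gap"],q["grip_force"],q["ft_force"])
R=np.hypot(162,6);off=np.arctan2(6,162)
a=np.linspace(.1,1.5,15)+off
x=-R*np.cos(a);z=R*np.sin(a)
c,s=np.cos(np.radians(5.4)),np.sin(np.radians(5.4))
print(np.round(np.c_[np.diff(x)*c,np.diff(x)*s,np.diff(z)],1))
E
```

```text
[441.13276242 187.52497167 133.35654709] 8.60529089644844 26.317264437675476 [2.87031766 0.03643087 0.09872327]
[[ 3.   0.3 15.9]
 [ 4.6  0.4 15.5]
 [ 6.1  0.6 15. ]
 [ 7.5  0.7 14.3]
 [ 8.9  0.8 13.5]
 [10.2  1.  12.5]
 [11.4  1.1 11.4]
 [12.5  1.2 10.2]
 [13.5  1.3  8.9]
 [14.3  1.3  7.5]
 [15.   1.4  6.1]
 [15.5  1.5  4.5]
 [15.9  1.5  3. ]
 [16.1  1.5  1.4]]
```

servo_tool:
  plan:
    - [[0.003,0.0003,0.016,0,0.0],[0.0045,0.0004,0.0155,0,0.0],[0.006,0.0006,0.015,0,0.0],[0.0075,0.0007,0.0143,0,0.0],[0.009,0.0008,0.0135,0,0.0],[0.01,0.001,0.0125,0,0.0],[0.0115,0.0011,0.0115,0,0.0]]

```text
time: 2.65
tool_pos: [489.3, 192.5, 231.0]
tcp_rot: [-179.6, -0.0, 95.7]
ft_force: [-17.0, 1.0, 11.6]
finger_gap: 8.6
grip_force: 26.6
```

```bash
python3 - <<'E'
from h import *
print([np.round(sense()["tool_pos"],1).tolist() for _ in range(3)])
q=sense();print(q["tool_pos"],q["finger_gap"],q["grip_force"],q["ft_force"])
s=snap("side");cv2.imwrite("pics/s2.png",cv2.resize(s["frame"][20:300,150:470],None,fx=2,fy=2))
E
```

```text
[[489.3, 192.5, 231.0], [489.3, 192.5, 231.0], [489.3, 192.5, 231.0]]
[489.29199934 192.51505225 230.95326332] 8.570166109394718 26.57613605260849 [-16.99293619   0.98539859  11.5513045 ]
```

View pics/s2.png

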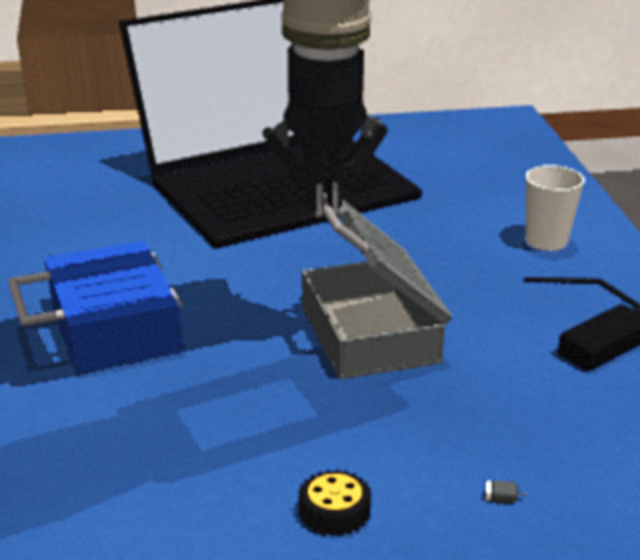

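The lid is at about 0.8 rad with the bar held in the fingers. I'll continue the arc.

servo_tool:
  plan:
    - [[0.011,0.001,0.012,0,0.0],[0.012,0.0013,0.0105,0,0.0],[0.0135,0.0013,0.0085,0,0.0],[0.0145,0.0014,0.007,0,0.0],[0.0155,0.0015,0.005,0,0.0],[0.016,0.0015,0.003,0,0.0],[0.016,0.0015,0.001,0,0.0],[0,0,0,0,0.0]]

```text
time: 3.5
tool_pos: [591.4, 203.0, 278.7]
tcp_rot: [179.9, -0.1, 95.7]
ft_force: [-0.8, 5.9, 2.7]
finger_gap: 8.8
grip_force: 25.8
```

servo_tool:
  plan:
    - [[0,0,0,0,0.04],[0,0,0,0,0.04],[0,0,0,0,0.04],[0,0,0,0,0.04],[0,0,0.03,0,0.04],[0,0,0.03,0,0.04],[0,-0.04,0.02,0,0.06],[0,-0.04,0,5,0.06],[0,-0.04,0,6,0.06],[0,-0.04,0,6,0.06]]

```text
time: 4.5
tool_pos: [589.7, 40.1, 357.5]
tcp_rot: [180.0, 0.0, 112.9]
ft_force: [0.3, -0.3, -0.4]
finger_gap: 60.3
grip_force: 0.0
```

servo_tool:
  plan:
    - [[0,-0.045,0,6,0.06],[0,-0.045,0,0,0.06],[0.0,-0.045,0,0,0.06],[0.003,-0.045,-0.01,0,0.06],[0.003,-0.045,-0.04,0,0.06],[0.003,-0.045,-0.04,0,0.06],[0.003,-0.045,-0.035,0,0.06],[0,0,-0.035,0,0.06],[0,0,0,0,0.06]]

```text
time: 5.4
tool_pos: [597.1, -252.4, 208.2]
tcp_rot: [-179.6, -0.5, 118.5]
ft_force: [-1.5, -0.1, -0.5]
finger_gap: 59.9
grip_force: 0.0
```

```bash
python3 - <<'E'
from h import *
s=snap("wrist");q=sense();print(q["tool_pos"],q["tcp_rot"],q["time"])
f=s["frame"].copy()
T=np.array(s["cam_to_world"]);print(np.round(T,2).tolist())
import pickle;pickle.dump(s,open("w.pkl","wb"))
t=snap("side")["frame"][20:300,150:470]
cv2.imwrite("pics/w2.png",np.hstack([cv2.resize(f,(480,360)),cv2.resize(t,(320,360))]))
E
```

```text
[ 598.60636831 -251.97395905  211.86774104] [-179.78499137   -0.33665378  118.59023607] 5.45
[[0.88, 0.46, 0.13, 559.89], [0.48, -0.84, -0.26, -185.45], [-0.01, 0.29, -0.96, 278.66], [0.0, 0.0, 0.0, 1.0]]
```

View pics/w2.png

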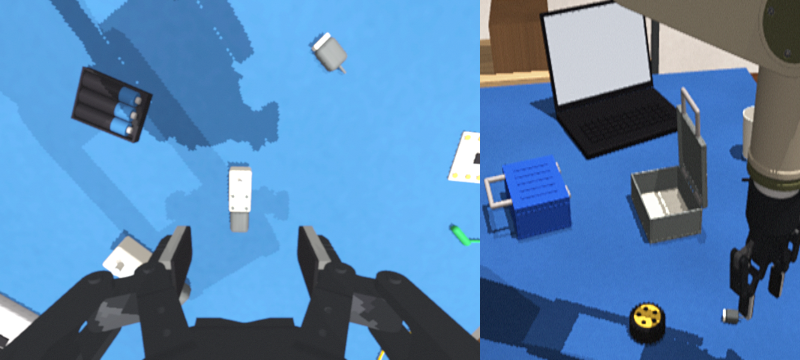

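The lid stands upright. The wrist view shows the motor at about (320,264), aligned with the fingers, and the big one is clear of them at (170,345). Measuring once more.

```bash
python3 - <<'E'
from h import *
import pickle
s=pickle.load(open("w.pkl","rb"));f=s["frame"];hsv=cv2.cvtColor(f,cv2.COLOR_BGR2HSV)
m=np.zeros(f.shape[:2],'uint8');m[205:320,285:355]=(hsv[205:320,285:355,1]<70)*255
m=cv2.morphologyEx(m,cv2.MORPH_OPEN,np.ones((3,3)))
c=max(cv2.findContours(m,0,2)[0],key=cv2.contourArea);print(cv2.minAreaRect(c))
P=np.array([onz(s,u,v,14)[:2] for u,v in c[:,0]],dtype=np.float32);print(cv2.minAreaRect(P))
print(cv2.minAreaRect(np.array([onz(s,*p,19)[:2] for p in c[:,0]],np.float32)))
E
```

```text
((320.0, 265.5), (87.0, 30.0), 90.0)
((601.1463012695312, -275.5897521972656), (22.88835906982422, 72.3147964477539), 27.495885848999023)
((600.3668212890625, -273.8868408203125), (22.4559326171875, 70.94859313964844), 27.495908737182617)
```

servo_tool:
  plan:
    - [[0.0025,-0.0225,0,-1,0.06],[0,0,-0.025,0,0.045],[0,0,-0.03,0,0.035],[0,0,-0.03,0,0.032],[0,0,-0.025,0,0.032],[0,0,-0.015,0,0.032],[0,0,0,0,0.032],[0,0,0,0,0.032]]

```text
time: 6.3
tool_pos: [604.3, -275.1, 92.4]
tcp_rot: [179.9, 0.1, 117.7]
ft_force: [0.1, 0.2, 0.3]
finger_gap: 32.2
grip_force: 0.0
```

```bash
python3 - <<'E'
from h import *
q=[]
s=snap("side");q=sense();print(q["tool_pos"],q["tcp_rot"],q["ft_force"],q["finger_gap"])
w=snap("wrist")
a=cv2.resize(s["frame"][210:390,340:520],(400,400),interpolation=2)
b=cv2.resize(w["frame"][180:480,160:480],(400,375))
C=np.zeros((400,800,3),'uint8');C[:,:400]=a;C[:375,400:]=b;cv2.imwrite("pics/g1.png",C)
E
```

```text
[ 604.63634786 -275.44609604   92.87078115] [1.79882316e+02 1.77756772e-01 1.17674805e+02] [ 0.12738513 -0.61842092  0.7687758 ] 32.05503931450067
```

View pics/g1.png

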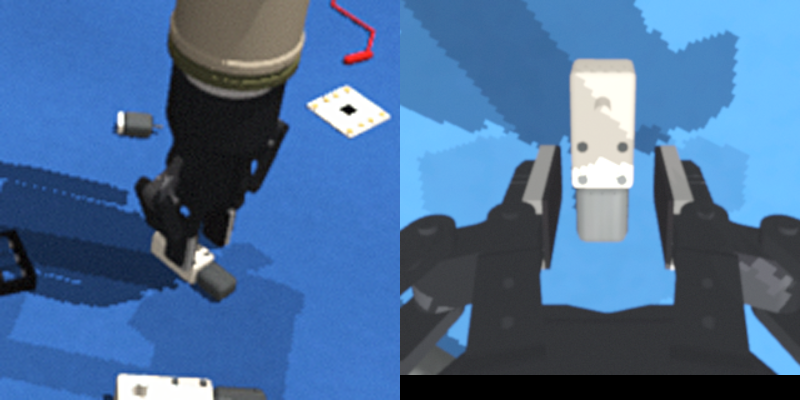

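Motor sits between the pads (left gap about 30 px, right about 20 px). I'll shift 3 mm and lower, then grip.

servo_tool:
  plan:
    - [[-0.003,-0.001,0,0,0.032],[0,0,-0.008,0,0.032],[0,0,-0.006,0,0.032],[0,0,0,0,0.032],[0,0,0,0,0.032]]
  force: 30

```text
time: 6.9
tool_pos: [599.7, -275.9, 75.4]
tcp_rot: [-180.0, -0.1, 117.6]
ft_force: [0.1, 0.7, -0.1]
finger_gap: 31.8
grip_force: 0.0
```

servo_tool:
  plan:
    - [[0,0,0,0,0.0],[0,0,0,0,0.0],[0,0,0,0,0.0],[0,0,0,0,0.0],[0,0,0,0,0.0]]

```text
time: 7.4
tool_pos: [600.1, -276.0, 76.1]
tcp_rot: [-180.0, -0.0, 117.6]
ft_force: [-0.6, -0.2, -0.0]
finger_gap: 21.2
grip_force: 30.2
```

servo_tool:
  plan:
    - [[0,0,0.03,0,0.0],[0,0,0.04,0,0.0],[-0.012,0.01,0.04,0,0.0],[-0.012,0.03,0.03,-4,0.0],[-0.012,0.04,0.02,-5,0.0],[-0.01,0.04,0,-5,0.0],[-0.01,0.045,0,-5,0.0],[-0.01,0.045,0,-3,0.0],[0,0.045,0,0,0.0],[0,0.045,0,0,0.0]]

```text
time: 8.4
tool_pos: [533.6, 25.6, 236.5]
tcp_rot: [179.9, 0.0, 95.6]
ft_force: [0.7, -0.1, -0.1]
finger_gap: 21.2
grip_force: 30.2
```

servo_tool:
  plan:
    - [[0,0.045,0,0,0.0],[0,0.045,0,0,0.0],[0,0.04,0,0,0.0],[0,0.03,0,0,0.0],[0,0.005,0,0,0.0],[0,0,0,0,0],[0,0,0,0,0]]

```text
time: 9.1
tool_pos: [534.1, 188.2, 236.0]
tcp_rot: [-180.0, 0.0, 95.6]
ft_force: [0.6, 0.2, -0.6]
finger_gap: 21.3
grip_force: 30.1
```

```bash
python3 - <<'E'
from h import *
s=snap("side");w=snap("wrist");q=sense();print(q["tool_pos"],q["tcp_rot"],q["ft_force"],q["finger_gap"],q["grip_force"])
a=cv2.resize(s["frame"][60:260,250:450],(400,400),interpolation=2)
b=cv2.resize(w["frame"],(400,300))
C=np.zeros((400,800,3),'uint8');C[:,:400]=a;C[:300,400:]=b;cv2.imwrite("pics/p1.png",C)
E
```

```text
[534.25251766 187.68720901 236.02333425] [-1.79989989e+02  2.17243757e-02  9.55622754e+01] [ 0.15041603 -0.67284604  0.09713851] 21.485741682725177 30.14778971672058
```

View pics/p1.png

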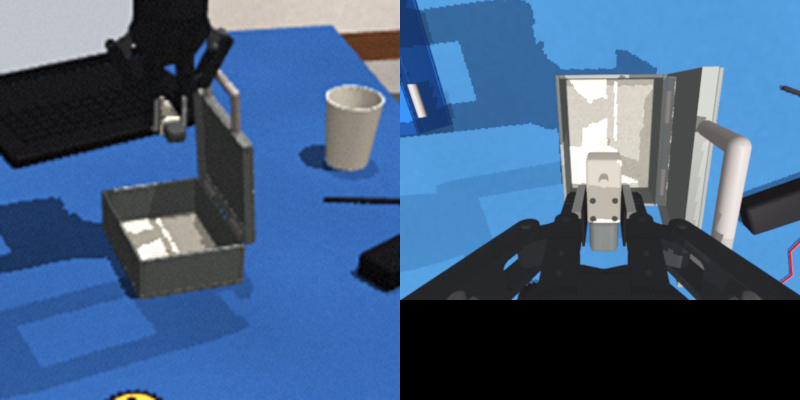

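The motor is held over the open case, clear of walls and lid. Lowering.

servo_tool:
  plan:
    - [[0,0,-0.03,0,0.0],[0,0,-0.04,0,0.0],[0,0,-0.035,0,0.0],[0,0,-0.025,0,0.0],[0,0,-0.015,0,0.0],[0,0,-0.005,0,0.0],[0,0,-0.002,0,0.0],[0,0,0,0,0.0],[0,0,0,0,0]]

```text
time: 10.1
tool_pos: [535.2, 189.2, 85.7]
tcp_rot: [179.8, -0.0, 95.6]
ft_force: [0.2, -0.7, -0.1]
finger_gap: 21.4
grip_force: 30.7
```

servo_tool:
  plan:
    - [[0,0,-0.002,0,0.0],[0,0,-0.001,0,0.0],[0,0,0,0,0.0],[0,0,0,0,0.0]]

```text
time: 10.5
tool_pos: [534.1, 189.0, 81.1]
tcp_rot: [-180.0, 0.0, 95.7]
ft_force: [0.5, -0.2, -0.5]
finger_gap: 21.4
grip_force: 30.7
```

servo_tool:
  plan:
    - [[0,0,-0.001,0,0.0],[0,0,-0.0005,0,0.0],[0,0,0,0,0.0],[0,0,0,0,0.0]]

```text
time: 10.9
tool_pos: [534.2, 189.0, 80.0]
tcp_rot: [180.0, -0.0, 95.6]
ft_force: [-3.1, -0.4, 4.8]
finger_gap: 21.2
grip_force: 31.3
```

servo_tool:
  plan:
    - [[0,0,0,0,0.036],[0,0,0,0,0.036],[0,0,0,0,0.036],[0,0,0.02,0,0.036],[0,0,0.04,0,0.036],[0,0,0.045,0,0.036],[0,0,0.045,0,0.036],[0,0,0.045,0,0.036],[0,0,0.045,0,0.04],[0,0,0.04,0,0.04]]

```text
time: 11.9
tool_pos: [534.0, 188.9, 362.2]
tcp_rot: [179.9, -0.0, 95.6]
ft_force: [0.9, 0.7, -0.2]
finger_gap: 40.2
grip_force: 0.0
```

```bash
python3 - <<'E'
from h import *
s=snap("side");w=snap("wrist");q=sense();print(q["tool_pos"],q["tcp_rot"])
a=cv2.resize(s["frame"][60:260,250:450],(400,400),interpolation=2)
b=cv2.resize(w["frame"],(400,300))
C=np.zeros((400,800,3),'uint8');C[:,:400]=a;C[:300,400:]=b;cv2.imwrite("pics/p2.png",C)
E
```

```text
[536.14600768 189.48338673 367.50651507] [ 1.79327821e+02 -1.01399164e-01  9.56470881e+01]
```

View pics/p2.png

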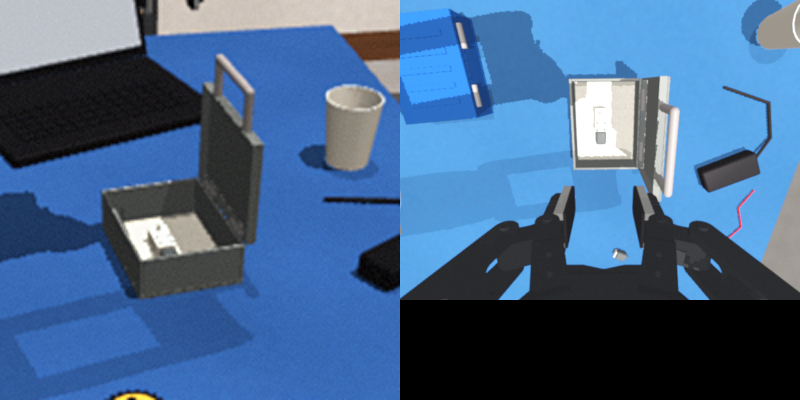

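The motor lies in the case and the lid is still upright. Regrasping the bar.

servo_tool:
  plan:
    - [[0.028,0.004,0,0,0.04],[0.028,0.004,0,0,0.04],[0,0,-0.025,0,0.04],[0,0,-0.03,0,0.04],[0,0,-0.025,0,0.04],[0,0,-0.006,0,0.04],[0,0,0,0,0.04],[0,0,0,0,0.04]]

```text
time: 12.8
tool_pos: [590.1, 197.0, 274.2]
tcp_rot: [180.0, -0.0, 95.6]
ft_force: [0.8, -1.0, 0.9]
finger_gap: 40.4
grip_force: 0.0
```

servo_tool:
  plan:
    - [[0,0,0,0,0],[0,0,0,0,0],[0,0,0,0,0],[0,0,0,0,0],[0,0,0,0,0]]
  force: 25

```text
time: 13.3
tool_pos: [590.7, 197.1, 275.2]
tcp_rot: [179.9, -0.0, 95.6]
ft_force: [0.4, -0.2, 6.3]
finger_gap: 8.7
grip_force: 25.5
```

Bar gripped; arcing back down.

servo_tool:
  plan:
    - [[-0.016,-0.0015,-0.001,0,0],[-0.016,-0.0015,-0.003,0,0],[-0.0155,-0.0015,-0.005,0,0],[-0.0145,-0.0014,-0.0065,0,0],[-0.014,-0.0013,-0.008,0,0],[-0.013,-0.0013,-0.0095,0,0],[-0.012,-0.001,-0.011,0,0],[0,0,0,0,0]]

```text
time: 14.1
tool_pos: [487.3, 186.7, 228.1]
tcp_rot: [-179.8, 0.1, 95.7]
ft_force: [-1.3, -6.2, 0.6]
finger_gap: 8.7
grip_force: 24.9
```

servo_tool:
  plan:
    - [[-0.01,-0.001,-0.011,0,0],[-0.009,-0.0009,-0.012,0,0],[-0.0078,-0.0007,-0.0128,0,0],[-0.0065,-0.0006,-0.0135,0,0],[-0.005,-0.0005,-0.014,0,0],[-0.0038,-0.0004,-0.0144,0,0],[-0.0024,-0.0002,-0.0147,0,0],[-0.001,-0.0001,-0.012,0,0],[0,0,0,0,0]]

```text
time: 15.0
tool_pos: [441.6, 181.9, 122.8]
tcp_rot: [-179.6, 0.1, 95.7]
ft_force: [-5.8, -6.5, -1.7]
finger_gap: 8.8
grip_force: 26.7
```

servo_tool:
  plan:
    - [[0,0,-0.003,0,0],[0,0,-0.002,0,0],[0,0,0,0,0],[0,0,0,0,0]]

```text
time: 15.4
tool_pos: [441.5, 181.9, 118.6]
tcp_rot: [-179.6, 0.1, 95.7]
ft_force: [-7.9, -7.9, -0.4]
finger_gap: 8.4
grip_force: 26.8
```

servo_tool:
  plan:
    - [[0,0,-0.002,0,0],[0,0,-0.002,0,0],[0,0,0,0,0],[0,0,0,0,0]]

```text
time: 15.8
tool_pos: [441.5, 182.0, 116.2]
tcp_rot: [-179.6, 0.1, 95.7]
ft_force: [-17.3, -10.0, 18.1]
finger_gap: 8.6
grip_force: 28.8
```

Hit the stop (18 N upward). Release, rise and check.

servo_tool:
  plan:
    - [[0,0,0,0,0.036],[0,0,0,0,0.036],[0,0,0,0,0.036],[0,0,0.02,0,0.036],[0,0,0.04,0,0.036],[0,0,0.045,0,0.036],[0,0,0.045,0,0.036],[-0.03,0,0.02,0,0.036],[0,0,0,0,0.036],[0,0,0,0,0.036]]

```text
time: 16.8
tool_pos: [413.9, 183.3, 286.9]
tcp_rot: [179.9, -0.0, 95.7]
ft_force: [-0.2, 0.0, 0.2]
finger_gap: 36.2
grip_force: 0.0
```

```bash
python3 - <<'E'
from h import *
s=snap("side");q=sense();print(q["tool_pos"],q["ft_force"],q["time"])
cv2.imwrite("pics/e1.png",cv2.resize(s["frame"][120:300,260:440],(600,600),interpolation=2))
E
```

```text
[413.70330634 183.10638307 285.69834192] [-0.30315954  0.07866221 -0.58758739] 16.85
```

View pics/e1.png

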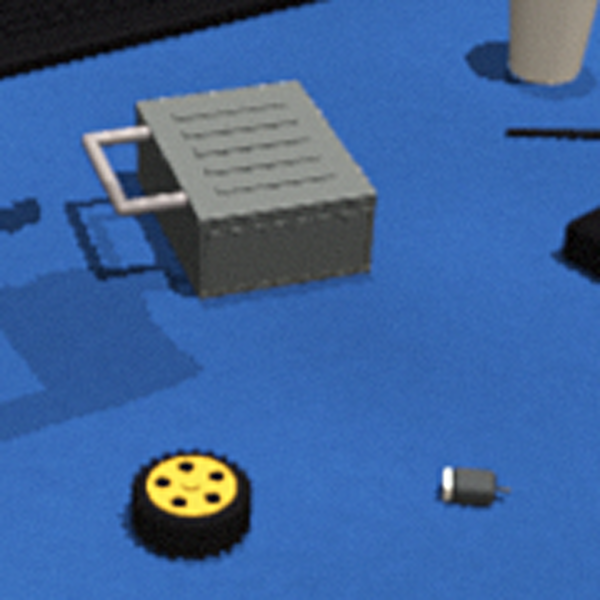

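The lid is shut flush, with the bar (corners about 85,140 and 120,210) level, and the bare motor (470,485) is undisturbed.

```bash
python3 -c "
from h import *
print(r.hand_in())"
```

```text
the job is handed in; nothing more can be done
None
```

I handed the job in: the 70 mm gearmotor was set down on the grey case's floor and released, the lid looks fully shut, and the bare motor was left untouched; the hand-in gave back no verdict.

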